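# Shut the reader's cover and hold its recessed reset button with the pin

### The job

First shut the white reader's blue sample cover gently onto its stop, without letting it slam. Then take the yellow-handled reset pin out of its green stand, pass it upright through the small blue-ringed hole in the reader's top and press the recessed red reset button fully down, firmly but without forcing it. Finish while still gripping the pin and holding the button down, with the cover shut and the jar, tube, dish, cap and orange box left where they stand.

Things in the scene. Friction and masses are not known exactly. Their poses are not given: they have to be found in the camera images.
- reader: the reader nearest mid-bench (two others stand far left): fixed white box 270 x 270 mm with a blue stripe; origin under its centre on the bench, z up, own -x = its sloping screen front, towards the robot (yaw within 0.3). Flat deck 95 mm above the bench from x = -25 to +135 mm; the front slopes down to 55 mm. Cover on its +y half, reset hole on its -y half.
- cover (a joint): hinge of the blue sample cover, rad: 0 = shut flat on the deck (its stop), grows as it opens, 1.57 = upright, at most 1.7; starts at 0.95 to 1.5. Stiff hinge: it stays where it is left, 1 to 3 N at its free edge moves it. The free edge should come down slower than about 0.3 m/s.
- cover_hinge (a point): middle of the cover's hinge line (along the reader's y) at its rear underside, at (115, 65, 95.5) mm in the reader's frame. Turns with the cover: -x points to the free edge, z out of the outer face. Panel 110 mm long, 100 wide, 8 thick; a yellow tab 50 mm wide adds 14 mm to its length. Open, its outer face looks away from the robot, with free space behind it.
- cover_edge (a point): middle of the yellow tab on the cover's outer face, 116 mm from the hinge line. Moves with the cover.
- aperture (a point): centre of the mouth of the reset hole, on the deck's surface (95 mm above the bench), at (30, -70, 95) mm in the reader's frame; axes those of the reader. A vertical round hole 14 mm in diameter ringed in blue (ring 28 mm across, 1 mm high); the red button lies in it with its top 25 mm below the deck.
- reset (a joint): travel of the red reset button, m: 0 = up, 0.006 = fully down (straight down). A spring pushes it back: it starts to move at about 1.5 N and is fully down at about 5 N. Its stop is rigid.
- reset_top (a point): centre of the top face of the red button, 12 mm in diameter, 25 mm below the deck when up and 31 mm when fully down. The hole around it is too narrow for a finger.
- stand: fixed green block 60 x 60 x 50 mm high that holds the reset pin; origin under its centre on the bench. A vertical 10 mm hole through its middle takes the pin's shaft. It stands on the left or the right of the reader.
- pin: loose reset pin standing upright in the stand, 109 mm long, about 45 g; origin at its lower end (tip), z up along it. Steel shaft 6 mm thick up to 45 mm, black collar 22 mm across from 45 to 49 mm, round yellow handle 16 mm across from 49 to 109 mm. In the stand its collar rests on the block, tip 5 mm above the bench. With the button fully down the collar is 14 mm above the deck.
- jar: white plastic jar 64 mm in diameter, 100 mm high, bystander on the other side of the reader than the stand; origin under its centre. Leave it.
- tube: clear sample tube with white label and blue cap, 30 mm in diameter, 110 mm high, standing on the left; origin under its centre. Leave it.
- tip_box: closed orange box with a white dotted top, 85 x 120 x 60 mm high, on the right; origin under its centre. Leave it.
- dish: blue shallow dish 100 mm in diameter, 16 mm high, on the left; origin under its centre. Leave it.
- cap: loose white jar cap 60 mm in diameter, 12 mm high, on the left; origin under its centre. Leave it.
Not all that is in view belongs to the job. There is more than one size of the pin; the job needs the smallest. Of the things that look like the stand, take the one that is farthest to the robot's right at the start.

How it is judged (in metres and radians):
On the way, in this order (a step that is already met when the one before it is completed fails the run):
1. the cover is shut on its stop (value of joint cover below 0.04 rad), for 0.3 s.
2. the pin is gripped and drawn out of the stand, its tip above the block (z of pin in the frame of stand above 0.055 m and contact force between the fingers and pin above 1 N), for 0.1 s.
3. the pin's tip is inside the reset hole and pushes the button down (horizontal distance between pin and aperture below 0.007 m and z of pin in the frame of aperture below -0.02 m and value of joint reset above 0.004 m), for 0.2 s.
At the end, for the whole second after the job is handed in: The program has ended with the fingers still gripping the pin (over 2 N), the pin upright within 0.2 rad, its tip in the reset hole, pressing the button (over 2 N) at least 4 mm of its 6 mm down through the whole last second; the cover is shut (under 0.04 rad) (all of step 3 and contact force between pin and reset above 2 N and contact force between the fingers and pin above 2 N and angle between pin's own z axis and vertical below 0.2 rad and value of joint cover below 0.04 rad); the arm keeps its last pose, push and grip.
It fails at once if the cover slams: its last 0.3 rad at over 3 rad/s (0.33 m/s at its edge) (value of joint cover below 0.3 rad and velocity of joint cover below -3 rad/s).
It fails at once if the button is pressed while the cover is open (value of joint reset above 0.002 m and value of joint cover above 0.1 rad).
It fails at once if the button is forced with over 40 N (contact force between pin and reset above 40 N).
It fails at once if a bystander is moved by more than 30 mm or tipped (distance of any of jar, tube, dish, cap, tip_box from where it was at the start of the episode above 0.03 m or angle between any of jar, tube's own z axis and vertical above 0.5 rad).
It also fails if it takes over 64 s, if anything falls off the work surface, if the arm or the gripper's body presses on something with over 40 N, if the wrist force passes 120 N, or if a joint passes its speed limit or range.

### The arm

A 6-joint arm with a two-finger parallel gripper is mounted at the origin on the work surface. World frame = base frame: x ahead of the robot, y to its left, z up, the work surface at z = 0. Lengths are in mm, angles in rad, forces in N, time in s.
With the tool pointing down it reaches from about 275 to 750 mm from the base axis. Payload 10.2 kg.
Tool frame: the origin (TCP) lies at the centre of the arm's flange, where the gripper is bolted on; the fingertips stand 173 mm ahead of it and the grasp point (between the pads) lies 155 mm ahead of it; z points along the fingers, y is the line along which they close (so a half turn about z gives the same grasp; the last joint's range is limited). The gripper opens to 85 mm and grips with 20 to 120 N. Pads are 22 mm wide; open, the fingers measure 114 mm over their backs; the gripper's body (76 mm by 85 mm) begins 54 mm behind the grasp point. The pads swing forward as they close: fully open they stand 13 mm farther back than shut.
Start: joints at [-1.331, 0.313, 1.498, -0, 1.331, -0.223], TCP at [234.378, -469.786, 404.694] pointing down, gripper open.
Joint ranges: [-2.94, 2.94], [-0.97, 2.17], [0.19, 2.56], [-1.23, 4.37], [0.02, 3.11], [-2.88, 2.88]. Speed limits (rad/s): [2.39, 2.39, 3.01, 3.14, 3.14, 3.14].

### API

Orientations are given as a unit quaternion [w, x, y, z].
In Python, from rig import status, capture, camera_info, ticket gives the robot as it stands.
- The arm moves only by the shell command python3 -m crank 'ROWS' [FORCE]. ROWS is JSON, a list of rows, each a list of 7 numbers: the shift along the tool's x, y, z as a fraction of full scale, then the turn, a rotation vector about the tool's x, y, z as a fraction of full scale, then the closure, from 0 (fully open) to 1 (shut). A call has 1 to 12 rows; each row is the pose to reach, as a shift and turn from the pose commanded when the call began, along the tool's axes at that moment; what a row does not reach only later rows make up. Full scale, the value 1, is 0.1 m for a shift and 45 degrees for a turn. A row lasts 1/10 s, in which the tool goes at most 50 mm and 8.59 degrees, less where a joint would pass 70% of its speed; a pose out of reach is approached as far as the arm can. A call with a number of a shift or a turn outside -1 to 1 is refused whole. A call with a gripper value outside its range is refused whole. The fingers move at their own pace and stop on an object; FORCE is the grip in N (left out, the last holds). Time passes only in rows, so rows that repeat a pose let the fingers close. It gives the time, the measured TCP pose, the force, the opening and the grip force at its end, in the units of the state.
- status.sense(): the state, without advancing time (a new reading comes with each control period).
- capture(name): name is "scene" or "top"; returns (picture, depth): 400x640x3 uint8, red, green, blue; 400x640 float32, mm along the optical axis (not along the pixel's ray), 0 where there is no reading.
- camera_info(name): a dict with "K" (3x3 intrinsics, pixels), "camera_from_world" (4x4, takes a point from world to camera coordinates). Camera axes: x right, y up, looking along -z (the intrinsics and any distortion apply to the point x, -y, -z); pixel columns grow to the right and rows downward; lengths in mm; the calibration is good to about 2 mm. A picture is of the moment at which its call begins. camera_info takes no time and is no camera call.
- ticket.finish_job(): hands the job in; it is judged then, once.
The state is a dict: "time_s": time; "joints": joint angles; "dq": joint speeds; "tau": joint torques, N m; "eef_pos": TCP position; "ee_rot": TCP orientation; "force": force on the tool from outside, world axes, zero at the start; "wrist_torque": the same for the moment, N m; "grip_width": opening from 0.0 (shut) to 1.0 (fully open); "grip_force": force on a finger pad.
Only numpy, scipy, OpenCV 4.12 (cv2) and the standard library are available. Lean on these libraries where they do the work, as an engineer would, in place of code of your own. Each camera call takes 0.05 s, during which the arm holds its last target. There are 200 camera calls.

## Working session

There is one attempt and no reset: what is moved stays moved. The work goes in short steps, Python scripts to look and compute and a shell command to move; the robot and the scene stay as the last step left them, time stands still between calls to the robot, and variables do not carry over. Pictures are saved under pics/ and viewed, at most 10 in all, crops included, and the job is handed in when it is done.

```bash
ls; mkdir -p pics; cat > h.py <<'E'
import numpy as np, cv2
from rig import status, capture, camera_info, ticket
from scipy.spatial.transform import Rotation as R
def cloud(name,d):
    ci=camera_info(name);K=np.array(ci["K"]);T=np.linalg.inv(np.array(ci["camera_from_world"]))
    v,u=np.mgrid[0:d.shape[0],0:d.shape[1]]
    x=(u-K[0,2])/K[0,0]*d;y=(v-K[1,2])/K[1,1]*d
    P=np.stack([x,-y,-d],-1)@T[:3,:3].T+T[:3,3]
    P[d==0]=np.nan
    return P
def shot(name,save=True):
    p,d=capture(name);P=cloud(name,d)
    return p,d,P
E
python3 - <<'E'
from h import *
for n in("scene","top"):
    p,d,P=shot(n);np.savez(f"{n}0.npz",p=p,d=d,P=P);cv2.imwrite(f"pics/{n}0.png",p[:,:,::-1])
    ci=camera_info(n);print({k:np.round(np.array(v),2).tolist() for k,v in ci.items() if not isinstance(v,str)})
print(status.sense())
E
```

```text
pics
{'K': [[361.01, 0.0, 319.6], [0.0, 361.01, 199.04], [0.0, 0.0, 1.0]], 'camera_from_world': [[0.52, 0.86, 0.01, -309.14], [-0.61, 0.36, 0.7, 223.2], [0.59, -0.37, 0.71, -1380.23], [0.0, 0.0, 0.0, 1.0]]}
{'K': [[502.21, 0.0, 325.07], [0.0, 502.21, 204.41], [0.0, 0.0, 1.0]], 'camera_from_world': [[-0.02, -1.0, -0.0, 47.71], [0.99, -0.02, 0.12, -504.24], [-0.12, 0.0, 0.99, -1535.45], [0.0, 0.0, 0.0, 1.0]]}
{'time_s': 0.1, 'joints': array([-1.33139030e+00,  3.13342521e-01,  1.49835571e+00,  1.60127076e-06,
        1.33099587e+00, -2.23374913e-01]), 'dq': array([ 1.14710774e-03, -6.31707537e-04, -3.52265478e-03,  1.89768221e-05,
       -1.64715636e-04,  1.27999392e-03]), 'tau': array([ 1.96724337e-03, -4.12897253e+01, -2.60142821e+01, -1.98614366e-04,
        2.99971529e-03, -2.26635768e-05]), 'eef_pos': array([ 234.37089535, -469.73526216,  404.22059846]), 'ee_rot': array([-5.50709122e-04,  9.73348354e-01,  2.29330937e-01, -3.63668976e-06]), 'force': array([-0.17502994,  0.07256419,  0.48646023]), 'wrist_torque': array([-0.02485878,  0.01071757, -0.04270245]), 'grip_force': 0.0, 'grip_width': 1.00327631354}
```

View pics/scene0.png

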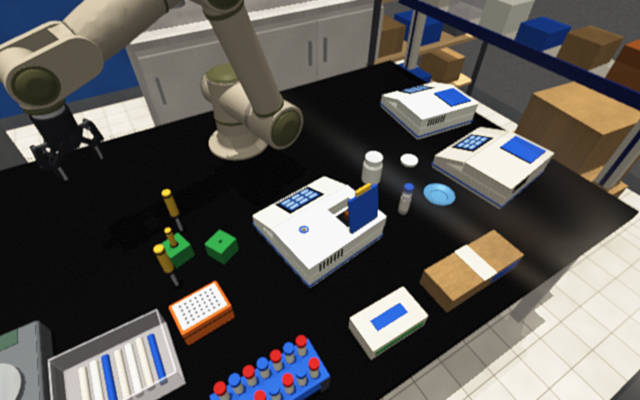

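View pics/top0.png

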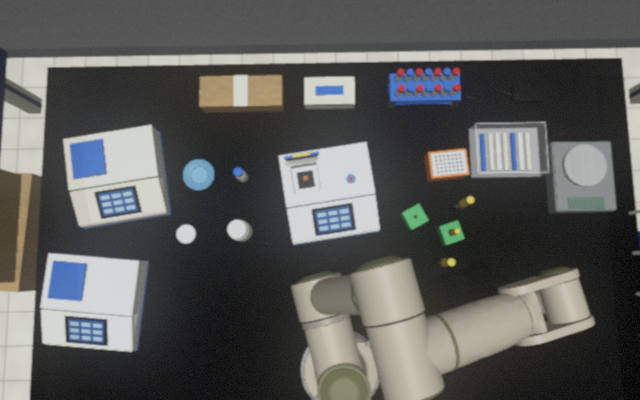

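The scene view shows the mid reader at about (320,225) with its cover up at (363,207), and the blue ring at (304,229). In the top view the ring is at (351,179) and the cover edge at (302,156).

- **Pin candidates (top view):** (467,202), (449,262) and the one in the green block at (455,232).
- **Stand candidates (top view):** (452,233), which holds a pin, and (415,216), which is empty. I choose the farthest right, (452,233), and will check it in a crop.

```bash
python3 - <<'E'
from h import *
s=np.load("scene0.npz");t=np.load("top0.npz")
a=cv2.resize(s["p"][170:300,130:260],(520,520),interpolation=cv2.INTER_CUBIC)
cv2.imwrite("pics/crop1.png",a[:,:,::-1])
for n,q in(("scene",s),("top",t)):
    P=q["P"];hsv=cv2.cvtColor(q["p"],cv2.COLOR_RGB2HSV);H,S,V=[hsv[...,i].astype(int) for i in range(3)]
    print(n)
    def blobs(m,name,mn=8):
        k,l,st,c=cv2.connectedComponentsWithStats(m.astype(np.uint8))
        for i in range(1,k):
            if st[i,4]>=mn:
                X=P[l==i];X=X[np.isfinite(X[:,0])]
                if len(X) and abs(X[:,1]).max()<900 and X[:,0].max()<900: print(name,c[i].round(0),st[i,4],"med",np.median(X,0).round(0),"min",np.percentile(X,3,axis=0).round(0),"max",np.percentile(X,97,axis=0).round(0))
    blobs((H>50)&(H<75)&(S>120)&(V>50),"green",60)
    blobs((H>18)&(H<32)&(S>150)&(V>90),"yellow")
    # top faces
    blobs((H>50)&(H<75)&(S>120)&(V>40)&(abs(P[...,2]-50)<5),"greentop",30)
    m=(abs(P[...,2]-95)<4)&(P[...,1]>-250)&(P[...,1]<250)&(P[...,0]>300)&(P[...,0]<900)
    pts=P[m];print("deck",len(pts),np.median(pts[:,2]),cv2.minAreaRect(pts[:,:2].astype(np.float32)))
    blobs((H>100)&(H<130)&(S>80)&(V>50)&m,"ring",5)
    blobs((H>100)&(H<130)&(S>120)&(V>50)&(P[...,2]>100)&(P[...,1]>-150)&(P[...,1]<250)&(P[...,0]>300),"cover",20)
E
```

```text
scene
green [221. 246.] 765 med [ 476. -239.   46.] min [ 396. -274.   -1.] max [ 503. -201.   51.]
green [178. 250.] 598 med [ 435. -340.   47.] min [ 343. -370.   -2.] max [ 450. -313.   52.]
yellow [363. 189.] 97 med [629. 106. 215.] min [444.  80.  -0.] max [634. 273. 219.]
yellow [166. 192.] 64 med [ 324. -315.  154.] min [ 124. -326.   -2.] max [ 334. -299.  158.]
yellow [171. 206.] 144 med [ 333. -316.  109.] min [ 328. -325.   77.] max [ 336. -306.  140.]
yellow [167. 230.] 38 med [ 414. -348.  112.] min [ 291. -355.   -1.] max [ 421. -342.  114.]
yellow [171. 239.] 66 med [ 421. -348.   82.] min [ 418. -354.   58.] max [ 424. -342.  102.]
yellow [158. 249.] 86 med [ 501. -381.  155.] min [ 341. -403.   -3.] max [ 511. -370.  158.]
yellow [165. 263.] 172 med [ 510. -378.  110.] min [ 504. -388.   76.] max [ 512. -369.  139.]
greentop [220. 242.] 410 med [ 468. -239.   49.] min [ 435. -270.   46.] max [ 498. -207.   51.]
greentop [176. 246.] 319 med [ 423. -343.   49.] min [ 385. -371.   46.] max [ 448. -316.   52.]
deck 3623 93.99195346183421 ((654.3515625, -67.4901123046875), (260.588623046875, 543.0808715820312), 32.697261810302734)
ring [303. 229.] 34 med [577. -40.  95.] min [567. -51.  94.] max [588. -28.  97.]
cover [363. 208.] 932 med [641. 100. 157.] min [628.  56. 106.] max [653. 150. 202.]
top
deck 3130 94.47609380435381 ((650.37255859375, -70.84579467773438), (269.0003356933594, 557.8544921875), 33.85835266113281)
ring [350. 175.] 5 med [585. -38.  93.] min [582. -43.  92.] max [586. -32.  97.]
```

View pics/crop1.png

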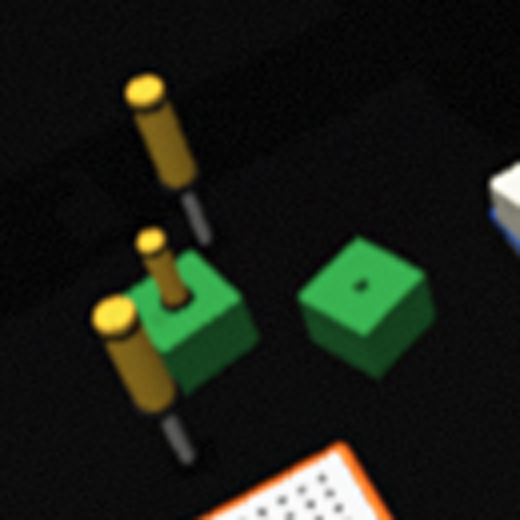

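The crop shows the small pin standing in the right-hand green block at about (165,265). The two larger pins stand free at (165,140) and (140,360), and the other block is empty. The chosen stand and pin are right. Next I fit the reader, cover and stand.

```bash
cat > fit.py <<'E'
from h import *
def ctr(n,q):
    P=q["P"];hsv=cv2.cvtColor(q["p"],cv2.COLOR_RGB2HSV);H,S,V=[hsv[...,i].astype(int) for i in range(3)]
    return P,H,S,V
if __name__=="__main__":
  for n in("scene","top"):
    P,H,S,V=ctr(n,np.load(f"{n}0.npz"))
    m=(abs(P[...,2]-95)<4)&(P[...,1]>-150)&(P[...,1]<200)&(P[...,0]>450)&(P[...,0]<760)&(V>90)
    k,l,st,c=cv2.connectedComponentsWithStats(m.astype(np.uint8));i=1+st[1:,4].argmax()
    r=cv2.minAreaRect(P[l==i][:,:2].astype(np.float32));print(n,st[i],r,cv2.boxPoints(r).round(0).tolist())
    g=(H>50)&(H<75)&(S>120)&(abs(P[...,2]-49)<4)
    for b in((380,455,-380,-305),(430,505,-280,-200)):
        X=P[g&(P[...,0]>b[0])&(P[...,0]<b[1])&(P[...,1]>b[2])&(P[...,1]<b[3])]
        print("stand",cv2.minAreaRect(X[:,:2].astype(np.float32)))
    y=(H>18)&(H<32)&(S>130)&(V>60)&(abs(P[...,0]-418)<25)&(abs(P[...,1]+347)<25)
    X=P[y]; print("pin",len(X))
    for z in(60,75,90,105): 
        Z=X[abs(X[:,2]-z)<8]
        if len(Z): print(z,len(Z),Z.mean(0).round(1))
    Z=X[X[:,2]>111]
    if len(Z):print("pintop",len(Z),Z.mean(0).round(1))
    # cover outer face
    c=(H>100)&(H<130)&(S>120)&(P[...,2]>100)&(P[...,2]<205)&(abs(P[...,1]-100)<60)&(abs(P[...,0]-640)<40)
    X=P[c];
    if len(X)>50:
        m=X.mean(0);u,s,vt=np.linalg.svd(X-m);print("cover",len(X),m.round(1),vt[2].round(3),s.round(1))
    t=(H>18)&(H<32)&(S>100)&(P[...,2]>200)&(abs(P[...,1]-100)<60);X=P[t];print("tab",len(X),X.mean(0),X.min(0),X.max(0))
    # tall things near
    for nm,b in(("jar",(380,560,100,260)),("tube",(560,680,180,300))):
        Q=P[(P[...,0]>b[0])&(P[...,0]<b[1])&(P[...,1]>b[2])&(P[...,1]<b[3])&(P[...,2]>60)]
        if len(Q): print(nm,Q.min(0).round(),Q.max(0).round())
E
python3 fit.py
```

```text
scene [ 271  185  115   85 3584] ((587.408935546875, 31.540603637695312), (174.4392547607422, 271.71453857421875), 8.4227933883667) [[481.0, 153.0], [521.0, -116.0], [694.0, -90.0], [654.0, 179.0]]
stand ((414.2012634277344, -348.26715087890625), (62.97895431518555, 60.22349166870117), 16.774465560913086)
stand ((465.60589599609375, -238.2767333984375), (61.328739166259766, 60.40004348754883), 27.643232345581055)
pin 111
60 16 [ 420.4 -348.2   61.6]
75 22 [ 420.7 -347.7   74.8]
90 25 [ 420.1 -348.1   90. ]
105 40 [ 418.5 -348.3  107.2]
pintop 24 [ 414.9 -348.4  112.7]
cover 927 [640.8 101.  156.1] [0.975 0.133 0.179] [923.3 902.2  37.8]
tab 94 [615.18030972  99.40084312 214.80314521] [298.24887785  42.77632211 203.34216339] [635.07367542 125.74277114 237.56436522]
jar [402. 100.  60.] [560. 157.  98.]
tube [591. 281.  60.] [619. 300. 111.]
top [ 279  142   97   67 2912] ((580.632080078125, 31.15161895751953), (178.3275604248047, 269.8167724609375), 8.047490119934082) [[473.0, 152.0], [511.0, -115.0], [688.0, -90.0], [650.0, 177.0]]
stand ((0.0, 0.0), (0.0, 0.0), 0.0)
stand ((0.0, 0.0), (0.0, 0.0), 0.0)
pin 13
60 1 [ 413.  -341.1   65.4]
75 5 [ 408.5 -340.9   77.6]
90 4 [ 409.9 -341.5   87.4]
105 4 [ 409.4 -340.5  105.6]
tab 25 [620.92229795 104.10607137 217.52619292] [616.23476793  84.17134735 213.08080873] [624.70018954 123.33059335 224.05384462]
jar [388. 100.  60.] [560. 162. 103.]
tube [585. 283.  61.] [613. 300. 114.]
```

```bash
cat >> h.py <<'E'
def go(target,tip=173,yaw=None):
    s=status.sense();p=np.array(s["eef_pos"]);q=s["ee_rot"];r=R.from_quat([q[1],q[2],q[3],q[0]])
    d=r.inv().apply(np.array(target)+[0,0,tip]-p)/100
    y=np.degrees(np.arctan2(*r.as_matrix()[[1,0],0]));
    print("t",round(s["time_s"],2),"tip",(p-[0,0,tip]).round(1),"yaw",y.round(2),"F",np.round(s["force"],1),"shift",d.round(3),"turnz",None if yaw is None else round(-(yaw-y)/45,3),"tilt",np.degrees(np.arccos(-r.as_matrix()[2,2])).round(2))
E
python3 -m crank '[[0,0,-0.2,0,0,0.1,1],[0,0,-0.4,0,0,0.2,1],[0,0,-0.6,0,0,0.3,1],[0,0,-0.8,0,0,0.408,1],[0,0,-0.8,0,0,0.408,1]]' 30
python3 - <<'E'
from h import *
go([700,122,300],yaw=8.1)
# ray-plane subpixel
def ray(n,u,v,z):
    ci=camera_info(n);K=np.array(ci["K"]);T=np.linalg.inv(np.array(ci["camera_from_world"]))
    d=T[:3,:3]@np.array([(u-K[0,2])/K[0,0],-(v-K[1,2])/K[1,1],-1]);o=T[:3,3];return (o+d*(z-o[2])/d[2]).round(1)
for n,w in(("scene",(285,215,322,243)),("top",(338,168,362,190))):
    p=np.load(f"{n}0.npz")["p"].astype(float);sub=p[w[1]:w[3],w[0]:w[2]]
    b=sub[...,2]-sub[...,0];b=np.clip(b-np.median(b)-15,0,None);v,u=np.mgrid[w[1]:w[3],w[0]:w[2]]
    uu,vv=(b*u).sum()/b.sum(),(b*v).sum()/b.sum();print(n,uu,vv,ray(n,uu,vv,95.5),(b>0).sum())
E
```

```text
time_s: 0.6
eef_pos: [234.4, -469.7, 486.7]
ee_rot: [0.002, 0.997, 0.071, 0.0]
force: [0.1, -0.0, 0.1]
grip_width: 0.152
grip_force: 0.0
t 0.6 tip [ 234.4 -469.7  313.7] yaw 8.1 F [ 0.1 -0.   0.1] shift [ 5.444 -5.202  0.119] turnz 0.0 tilt 0.23
scene 303.21399087551595 229.15294373234846 [577.6 -40.3  95.5] 65
top 350.5295807007467 178.1441700172315 [575.3 -38.9  95.5] 68
```

```bash
for i in 1; do
python3 -m crank '[[0.2,-0.2,0,0,0,0,1],[0.45,-0.45,0,0,0,0,1],[0.7,-0.7,0,0,0,0,1],[0.95,-0.95,0,0,0,0,1]]' >/dev/null
python3 -m crank '[[0.25,-0.25,0,0,0,0,1],[0.5,-0.5,0,0,0,0,1],[0.75,-0.75,0,0,0,0,1],[1,-1,0,0,0,0,1]]' >/dev/null
python3 -m crank '[[0.25,-0.25,0,0,0,0,1],[0.5,-0.5,0,0,0,0,1],[0.75,-0.75,0,0,0,0,1],[1,-1,0,0,0,0,1]]' >/dev/null
python3 -m crank '[[0.25,-0.25,0,0,0,0,1],[0.5,-0.5,0,0,0,0,1],[0.75,-0.75,0,0,0,0,1],[1,-1,0,0,0,0,1]]' >/dev/null
python3 -m crank '[[0.25,-0.25,0,0,0,0,1],[0.5,-0.5,0,0,0,0,1],[0.75,-0.75,0,0,0,0,1],[1,-0.9,0,0,0,0,1],[1,-0.9,0,0,0,0,1]]'
done
python3 - <<'E'
from h import *
go([690,112,205],yaw=8.1)
print(status.sense()["joints"])
E
```

```text
time_s: 2.7
eef_pos: [657.3, 82.7, 481.4]
ee_rot: [-0.0, 0.997, 0.074, -0.002]
force: [-0.6, -0.7, -1.7]
grip_width: -0.001
grip_force: 0.0
t 2.7 tip [657.3  82.7 308.4] yaw 8.43 F [-0.6 -0.7 -1.7] shift [ 0.37  -0.24   1.033] turnz 0.007 tilt 0.21
[-5.12957806e-02  6.14650302e-01  8.49772352e-01  4.48028655e-04
  1.68075628e+00  1.37233604e+00]
```

```bash

python3 -m crank '[[0.15,-0.1,0,0,0,0,1],[0.3,-0.2,0,0,0,0,1],[0.37,-0.24,0.1,0,0,0,1],[0.37,-0.24,0.3,0,0,0,1],[0.37,-0.24,0.5,0,0,0,1],[0.37,-0.24,0.7,0,0,0,1],[0.37,-0.24,0.9,0,0,0,1],[0.37,-0.24,1,0,0,0,1],[0.37,-0.24,1,0,0,0,1]]'
python3 - <<'E'
from h import *
go([690,112,205],yaw=8.1)
p,d,P=shot("scene");cv2.imwrite("pics/c2.png",cv2.resize(p[120:280,240:480],(720,480))[:,:,::-1])
E
```

```text
time_s: 3.6
eef_pos: [688.6, 109.1, 382.6]
ee_rot: [-0.0, 0.997, 0.071, -0.002]
force: [0.2, 0.1, 0.4]
grip_width: 0.004
grip_force: 0.0
t 3.6 tip [688.6 109.1 209.6] yaw 8.16 F [0.2 0.1 0.4] shift [ 0.018 -0.027  0.046] turnz 0.001 tilt 0.21
```

View pics/c2.png

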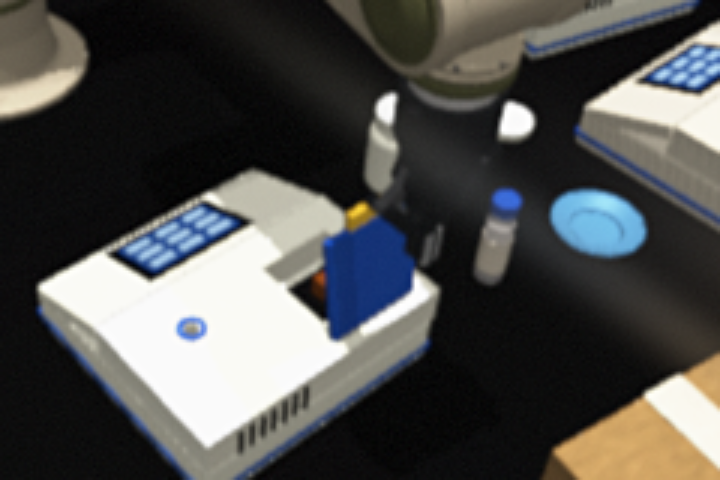

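The crop shows the dark gripper beside the cover's right edge at about (420,240), with the yellow tab at (358,215). I'll project the tip and check the depth before pushing.

```bash
python3 - <<'E'
from h import *
ci=camera_info("scene");K=np.array(ci["K"]);T=np.array(ci["camera_from_world"])
for w in([688.6,109,210],[688.6,109,227],[628,104,219],[632,150,200]):
    c=T[:3,:3]@w+T[:3,3];x=K@[c[0],-c[1],-c[2]];print(w,((x[:2]/x[2]-[240,120])*3).round(0))
p,d,P=shot("scene");t,_,Q=shot("top")
for A in(P,Q):
    m=(A[...,0]>640)&(A[...,0]<760)&(A[...,1]>60)&(A[...,1]<170)&(A[...,2]>190)&(A[...,2]<262)
    X=A[m]
    for z in range(190,262,8):
        Z=X[(X[:,2]>=z)&(X[:,2]<z+8)]
        if len(Z): print(z,len(Z),Z.min(0).round(),Z.max(0).round())
E
```

```text
[688.6, 109, 210] [419. 254.]
[688.6, 109, 227] [422. 239.]
[628, 104, 219] [370. 202.]
[632, 150, 200] [414. 202.]
190 3 [640.  61. 191.] [641.  73. 194.]
206 4 [700. 101. 212.] [701. 112. 214.]
214 16 [687.  95. 215.] [703. 114. 221.]
222 32 [685.  93. 222.] [703. 118. 230.]
230 25 [685.  93. 231.] [702. 122. 238.]
238 17 [697.  96. 238.] [702. 114. 246.]
246 16 [698.  96. 247.] [705. 119. 254.]
254 45 [685.  79. 255.] [707. 142. 262.]
214 1 [683.  97. 222.] [683.  97. 222.]
222 4 [678.  94. 223.] [683. 117. 229.]
230 5 [676. 102. 230.] [679. 119. 238.]
238 3 [677. 105. 242.] [678. 110. 246.]
246 1 [677.  96. 253.] [677.  96. 253.]
254 4 [673.  98. 256.] [681. 139. 261.]
```

```bash

python3 -m crank '[[-0.15,0,0.1,0,0,0,1],[-0.3,0,0.14,0,0,0,1],[-0.38,0,0.14,0,0,0,1],[-0.45,0,0.14,0,0,0,1],[-0.51,0,0.15,0,0,0,1],[-0.57,0,0.16,0,0,0,1],[-0.64,0,0.18,0,0,0,1],[-0.73,0,0.21,0,0,0,1],[-0.82,0,0.255,0,0,0,1],[-0.82,0,0.255,0,0,0,1]]'
cat > cov.py <<'E'
from h import *
go([642,106,95.5])
p,d,P=shot("scene");hsv=cv2.cvtColor(p,cv2.COLOR_RGB2HSV);H,S,V=[hsv[...,i].astype(int) for i in range(3)]
# panel plane: hinge-centred reader frame
c,s=np.cos(np.radians(8.1)),np.sin(np.radians(8.1));D=P-[641.6,106,95.5]
X=np.stack([c*D[...,0]+s*D[...,1],-s*D[...,0]+c*D[...,1],D[...,2]],-1)
m=(H>100)&(H<130)&(S>120)&(abs(X[...,1])<48)&(X[...,0]>-115)&(X[...,0]<40)&(X[...,2]>3)&(X[...,2]<125)
Y=X[m];mu=Y.mean(0);n=np.linalg.svd(Y-mu)[2][2];n*=np.sign(n[2]);print("cover",len(Y),mu.round(1),n.round(3),"theta",np.arctan2(n[0],n[2]).round(3),"theta by mean", np.arctan2(mu[2],-mu[0]).round(3))
E
python3 cov.py
```

```text
time_s: 4.75
eef_pos: [606.8, 97.9, 358.7]
ee_rot: [-0.0, 0.997, 0.071, -0.001]
force: [-0.0, -0.3, 0.9]
grip_width: 0.001
grip_force: 0.0
t 4.75 tip [606.8  97.9 185.7] yaw 8.16 F [-0.  -0.3  0.9] shift [ 0.361 -0.03   0.902] turnz None tilt 0.09
cover 1054 [-19.7  -2.9  49.6] [0.859 0.003 0.512] theta 1.034 theta by mean 1.193
```

```bash

python3 -m crank '[[-0.09,0,0.06,0,0,0,1],[-0.17,0,0.12,0,0,0,1],[-0.24,0,0.185,0,0,0,1],[-0.31,0,0.26,0,0,0,1],[-0.37,0,0.34,0,0,0,1],[-0.42,0,0.43,0,0,0,1],[-0.46,0,0.52,0,0,0,1],[-0.46,0,0.52,0,0,0,1]]'
python3 cov.py
```

```text
time_s: 5.6
eef_pos: [561.6, 91.3, 305.7]
ee_rot: [-0.0, 0.997, 0.071, -0.001]
force: [0.2, -0.7, -0.9]
grip_width: -0.0
grip_force: 0.0
t 5.6 tip [561.6  91.3 132.7] yaw 8.15 F [ 0.2 -0.7 -0.9] shift [ 0.817 -0.031  0.37 ] turnz None tilt 0.15
cover 1066 [-45.4  -2.4  22.4] [ 0.32  -0.001  0.948] theta 0.325 theta by mean 0.458
```

```bash

python3 -m crank '[[-0.01,0,0.04,0,0,0,1],[-0.02,0,0.08,0,0,0,1],[-0.03,0,0.12,0,0,0,1],[-0.04,0,0.16,0,0,0,1],[-0.05,0,0.19,0,0,0,1],[-0.055,0,0.22,0,0,0,1],[-0.06,0,0.25,0,0,0,1],[-0.06,0,0.27,0,0,0,1],[-0.06,0,0.28,0,0,0,1],[-0.06,0,0.29,0,0,0,1],[-0.06,0,0.29,0,0,0,1]]'
python3 cov.py
```

```text
time_s: 6.75
eef_pos: [556.2, 90.5, 278.1]
ee_rot: [-0.0, 0.997, 0.071, -0.0]
force: [-0.1, 0.4, 0.2]
grip_width: 0.003
grip_force: 0.0
t 6.75 tip [556.2  90.5 105.1] yaw 8.16 F [-0.1  0.4  0.2] shift [ 0.872 -0.031  0.096] turnz None tilt 0.0
cover 897 [-48.7  -2.6   7.9] [ 0.023 -0.001  1.   ] theta 0.023 theta by mean 0.161
```

```bash

python3 -m crank '[[0,0,0.01,0,0,0,1],[0,0,0.02,0,0,0,1],[0,0,0.02,0,0,0,1]]' | grep -E "force|pos"
python3 -m crank '[[0,0,0.01,0,0,0,1],[0,0,0.01,0,0,0,1]]' | grep -E "force|pos"
python3 cov.py
```

```text
eef_pos: [556.1, 90.6, 276.9]
force: [-2.7, -0.6, 6.8]
grip_force: 3.2
eef_pos: [556.1, 90.6, 276.8]
force: [-6.9, -0.7, 14.8]
grip_force: 7.0
t 7.3 tip [556.1  90.6 103.8] yaw 8.17 F [-6.9 -0.7 14.8] shift [ 0.872 -0.031  0.083] turnz None tilt 0.05
cover 892 [-48.8  -2.8   7.5] [ 0.016 -0.001  1.   ] theta 0.016 theta by mean 0.153
```

```bash

python3 -m crank '[[0,0,0,0,0,0,1],[0,0,-0.02,0,0,0,1],[0,0,-0.2,0,0,0,1],[0,0,-0.5,0,0,0,0.8],[0,0,-0.8,0,0,0,0.4],[0,0,-1,0,0,0,0],[0,0,-1,0,0,0,0]]'
python3 cov.py
python3 - <<'E'
from h import *
go([414.7,-348,204],yaw=8.1)
E
```

```text
time_s: 8.05
eef_pos: [556.3, 90.6, 377.9]
ee_rot: [0.0, 0.997, 0.071, 0.003]
force: [0.4, 0.4, -0.4]
grip_width: 0.679
grip_force: 0.0
t 8.05 tip [556.3  90.6 204.9] yaw 8.16 F [ 0.4  0.4 -0.4] shift [ 0.864 -0.032  1.099] turnz None tilt 0.31
cover 964 [-52.1  -1.8   7. ] [-0.002 -0.002  1.   ] theta -0.002 theta by mean 0.133
t 8.1 tip [556.2  90.5 202.9] yaw 8.15 F [-0.5 -0.2  0.3] shift [-2.022  4.14  -0.014] turnz 0.001 tilt 0.12
```

```bash

python3 -m crank '[[-0.1,0.2,0,0,0,0,0],[-0.2,0.4,0,0,0,0,0],[-0.3,0.6,0,0,0,0,0],[-0.4,0.85,0,0,0,0,0]]' >/dev/null
python3 -m crank '[[-0.1,0.2,0,0,0,0,0],[-0.2,0.4,0,0,0,0,0],[-0.3,0.6,0,0,0,0,0],[-0.4,0.85,0,0,0,0,0]]' >/dev/null
python3 -m crank '[[-0.1,0.2,0,0,0,0,0],[-0.2,0.4,0,0,0,0,0],[-0.3,0.6,0,0,0,0,0],[-0.4,0.85,0,0,0,0,0]]' >/dev/null
python3 -m crank '[[-0.1,0.2,0,0,0,0,0],[-0.2,0.4,0,0,0,0,0],[-0.3,0.6,0,0,0,0,0],[-0.4,0.8,0,0,0,0,0]]' >/dev/null
python3 -m crank '[[-0.1,0.2,0,0,0,0,0],[-0.2,0.4,0,0,0,0,0],[-0.3,0.6,0,0,0,0,0],[-0.42,0.79,0,0,0,0,0],[-0.42,0.79,0,0,0,0,0]]'
python3 - <<'E'
from h import *
go([414.7,-348,85],tip=155,yaw=8.1)
p,d,P=shot("scene");cv2.imwrite("pics/c3.png",cv2.resize(p[130:310,80:290],(700,600),interpolation=cv2.INTER_CUBIC)[:,:,::-1])
hsv=cv2.cvtColor(p,cv2.COLOR_RGB2HSV);H,S,V=[hsv[...,i].astype(int) for i in range(3)]
X=P[(H>18)&(H<32)&(S>130)&(V>60)&(abs(P[...,0]-416)<20)&(abs(P[...,1]+347)<20)&(P[...,2]>111)];print(X.mean(0),X.min(0),X.max(0))
E
```

```text
time_s: 10.2
eef_pos: [414.0, -349.7, 373.5]
ee_rot: [-0.001, 0.998, 0.07, -0.001]
force: [-0.2, 1.1, 0.0]
grip_width: 0.999
grip_force: 0.0
t 10.2 tip [ 414.  -349.7  218.5] yaw 8.01 F [-0.2  1.1  0. ] shift [ 0.012 -0.013  1.335] turnz -0.002 tilt 0.13
[ 415.33413933 -347.78302832  112.72660242] [ 407.86590043 -355.49954441  111.05300461] [ 423.44974965 -340.61987581  115.85067687]
```

View pics/c3.png

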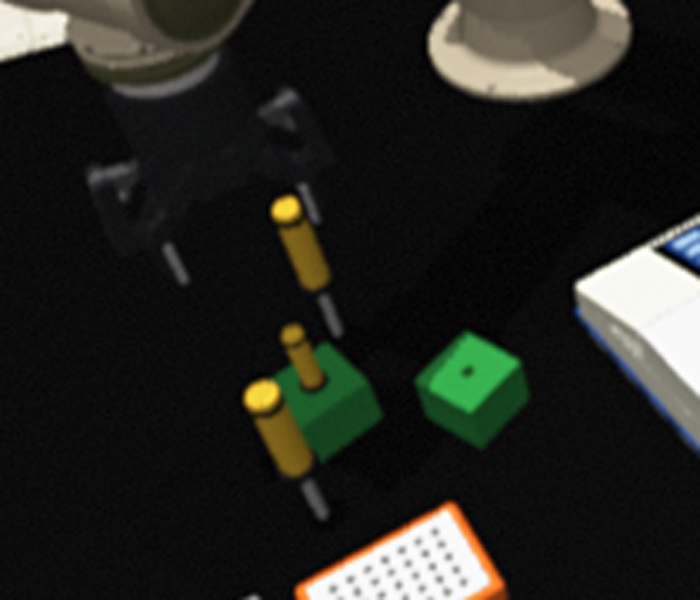

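The crop shows the open fingers at (175,262) and (315,205), straddling the line down to the pin top at (292,335). The larger pins are well to either side. Now I descend.

```bash

python3 -m crank '[[0.01,-0.015,0.2,0,0,0,0],[0.01,-0.015,0.4,0,0,0,0],[0.01,-0.015,0.6,0,0,0,0],[0.01,-0.015,0.8,0,0,0,0],[0.01,-0.015,0.95,0,0,0,0],[0.01,-0.015,0.95,0,0,0,0]]'|grep -E "pos|force"
python3 -m crank '[[0,0,0.1,0,0,0,0],[0,0,0.2,0,0,0,0],[0,0,0.3,0,0,0,0],[0,0,0.38,0,0,0,0],[0,0,0.38,0,0,0,0]]'|grep -E "pos|force"
python3 - <<'E'
from h import *
go([414.8,-347.9,85],tip=155,yaw=8.1)
E
python3 -m crank '[[0,0,0,0,0,0,1],[0,0,0,0,0,0,1],[0,0,0,0,0,0,1],[0,0,0,0,0,0,1],[0,0,0,0,0,0,1],[0,0,0,0,0,0,1],[0,0,0,0,0,0,1],[0,0,0,0,0,0,1],[0,0,0,0,0,0,1],[0,0,0,0,0,0,1]]' 60
python3 - <<'E'
from h import *
go([414.8,-347.9,85],tip=155,yaw=8.1)
E
```

```text
eef_pos: [415.7, -345.0, 277.9]
force: [0.1, -0.8, -0.5]
grip_force: 0.0
eef_pos: [415.5, -346.1, 241.0]
force: [-1.2, -0.7, 0.4]
grip_force: 0.0
t 11.35 tip [ 415.5 -346.1   86. ] yaw 8.16 F [-1.2 -0.7  0.4] shift [-0.01   0.017  0.01 ] turnz 0.001 tilt 0.12
time_s: 12.35
eef_pos: [415.7, -346.3, 242.4]
ee_rot: [0.0, 0.997, 0.071, 0.0]
force: [-1.1, 0.6, 5.8]
grip_width: 0.168
grip_force: 58.4
t 12.35 tip [ 415.7 -346.3   87.4] yaw 8.16 F [-1.1  0.6  5.8] shift [-0.011  0.014  0.024] turnz 0.001 tilt 0.02
```

```bash

python3 -m crank '[[0,0,-0.05,0,0,0,1],[0,0,-0.15,0,0,0,1],[0,0,-0.3,0,0,0,1],[0,0,-0.45,0,0,0,1],[0,0,-0.6,0,0,0,1],[0,0,-0.8,0,0,0,1],[0,0,-1,0,0,0,1]]'|grep -E "pos|force"
python3 -m crank '[[0,0,-0.2,0,0,0,1],[0,0,-0.4,0,0,0,1],[0,0,-0.4,0,0,0,1],[0,0,-0.4,0,0,0,1]]'|grep -E "pos|force|width"
cat > pin.py <<'E'
from h import *
s=status.sense();e=np.array(s["eef_pos"]);go([576.5,-39.6,110],tip=237.4)
for n in("scene","top"):
    p,d,P=shot(n);hsv=cv2.cvtColor(p,cv2.COLOR_RGB2HSV);H,S,V=[hsv[...,i].astype(int) for i in range(3)]
    D=P-(e-[0,0,237.4]);near=(np.hypot(D[...,0],D[...,1])<22)
    for z0,z1 in((-5,20),(20,43),(44,50),(52,60),(60,68),(100,112)):
        m=near&(D[...,2]>z0)&(D[...,2]<z1);X=D[m]
        if len(X): print(n,z0,z1,len(X),np.median(X,0).round(1),X.min(0).round(),X.max(0).round())
E
python3 pin.py; python3 - <<'E'
from h import *
p,d,P=shot("scene");cv2.imwrite("pics/c4.png",cv2.resize(p[130:310,80:290],(700,600),interpolation=cv2.INTER_CUBIC)[:,:,::-1])
E
```

```text
eef_pos: [415.6, -346.2, 343.5]
force: [-0.0, -0.0, 0.4]
grip_force: 58.4
eef_pos: [415.6, -346.2, 382.0]
force: [-0.7, -0.2, -0.1]
grip_width: 0.171
grip_force: 58.4
t 13.45 tip [ 415.6 -346.2  144.6] yaw 8.15 F [-0.7 -0.2 -0.1] shift [ 2.028 -2.806  0.346] turnz None tilt 0.0
scene -5 20 16 [ 0.2 -1.3  9.7] [-2. -4. -0.] [ 2.  1. 19.]
scene 20 43 14 [ 0.8 -1.1 28.7] [-2. -4. 20.] [ 3.  7. 43.]
scene 44 50 29 [ 4.7 -0.4 48.3] [ -4. -12.  44.] [11.  9. 50.]
scene 52 60 15 [ 4.5 -0.5 55. ] [ 0. -7. 53.] [ 8.  6. 59.]
scene 60 68 20 [ 5.9 -0.8 65.1] [  2. -12.  60.] [14. 14. 68.]
scene 100 112 80 [  4.7   0.2 105.9] [ -9. -16. 100.] [ 17.  18. 112.]
```

View pics/c4.png

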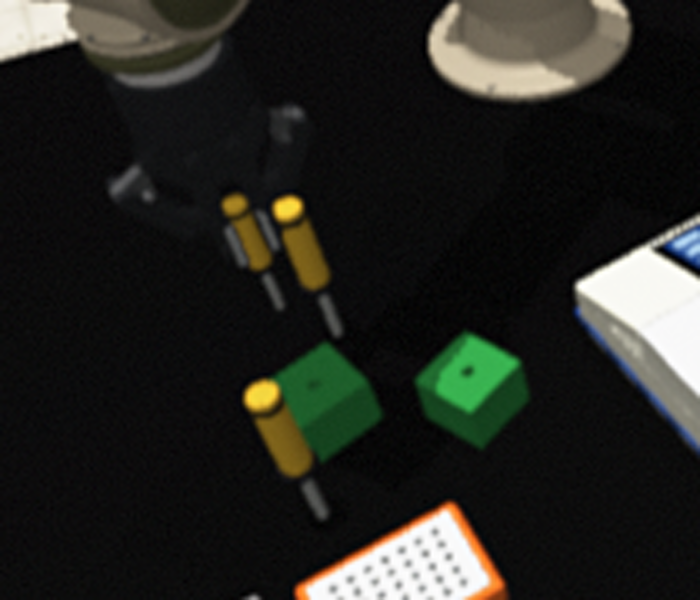

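```bash

python3 -m crank '[[0.1,-0.15,0,0,0,0,1],[0.3,-0.4,0,0,0,0,1],[0.5,-0.65,0,0,0,0,1],[0.68,-0.94,0,0,0,0,1]]' >/dev/null
python3 -m crank '[[0.17,-0.23,0,0,0,0,1],[0.34,-0.47,0,0,0,0,1],[0.5,-0.7,0,0,0,0,1],[0.68,-0.94,0,0,0,0,1]]' >/dev/null
python3 -m crank '[[0.17,-0.23,0,0,0,0,1],[0.34,-0.47,0,0,0,0,1],[0.5,-0.7,0,0,0,0,1],[0.6,-0.85,0.05,0,0,0,1],[0.67,-0.93,0.1,0,0,0,1],[0.67,-0.93,0.2,0,0,0,1],[0.67,-0.93,0.2,0,0,0,1],[0.67,-0.93,0.2,0,0,0,1]]' |grep -E "force|pos"
python3 pin.py; python3 - <<'E'
from h import *
a,_,_=shot("scene");b,_,_=shot("top")
a=cv2.resize(a[170:250,260:340],(480,480),interpolation=cv2.INTER_CUBIC)
b=cv2.resize(b[150:210,320:380],(300,300),interpolation=cv2.INTER_CUBIC)
c=np.zeros((480,790,3),np.uint8);c[:,:480]=a;c[:300,485:785]=b
cv2.imwrite("pics/c5.png",c[:,:,::-1])
E
```

```text
eef_pos: [576.6, -40.2, 361.8]
force: [0.3, -0.2, -0.5]
grip_force: 58.4
t 15.2 tip [576.6 -40.2 124.4] yaw 8.1 F [ 0.3 -0.2 -0.5] shift [ 0.    -0.006  0.144] turnz None tilt 0.05
scene -5 20 11 [-0.4 -3.7  9.1] [-2. -5.  1.] [ 2. -2. 19.]
scene 20 43 8 [ 0.4 -3.2 29.6] [-1. -5. 21.] [ 2. -2. 36.]
scene 44 50 21 [ 5.3 -4.6 47.3] [ -7. -13.  44.] [10.  8. 50.]
scene 52 60 5 [ 5.3 -0.8 55.7] [ 4. -3. 52.] [ 7.  2. 57.]
scene 60 68 15 [ 5.9  2.  64.2] [  1. -14.  60.] [13.  9. 68.]
scene 100 112 45 [  5.6   7.8 106.6] [ -6. -16. 100.] [ 16.  19. 112.]
top 52 60 1 [-13.5  -1.1  58.1] [-13.  -1.  58.] [-13.  -1.  58.]
```

View pics/c5.png

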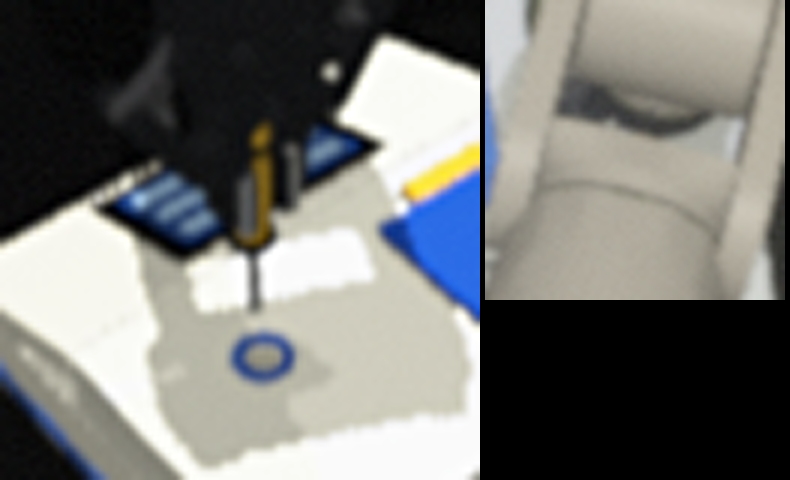

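The crop shows the pin tip at (256,310) and the ring centre at (262,357), with the shaft nearly above the hole. I'll work out the small remaining offset.

```bash
python3 - <<'E'
from h import *
def ray(n,u,v,z):
    ci=camera_info(n);K=np.array(ci["K"]);T=np.linalg.inv(np.array(ci["camera_from_world"]))
    d=T[:3,:3]@np.array([(u-K[0,2])/K[0,0],-(v-K[1,2])/K[1,1],-1]);o=T[:3,3];return (o+d*(z-o[2])/d[2]).round(1)
p,d,P=shot("scene");g=p.astype(float).sum(2)
# shaft centre per row (dark on white)
for v in range(214,224):
    r=g[v,295:312];w=np.clip(np.median(r)-r-60,0,None);print(v,round((w*np.arange(295,312)).sum()/max(w.sum(),1),2),w.sum().round())
b=(p[...,2].astype(float)-p[...,0])[222:238,294:316];b=np.clip(b-np.median(b)-15,0,None);v,u=np.mgrid[222:238,294:316]
uu,vv=(b*u).sum()/b.sum(),(b*v).sum()/b.sum();print("ring",uu,vv,ray("scene",uu,vv,95.5))
ci=camera_info("scene");K=np.array(ci["K"]);T=np.array(ci["camera_from_world"])
for o in([0,0],[0,-3]):
  for z in(124.4,134,144,150):
    c=T[:3,:3]@[576.6+o[0],-40.2+o[1],z]+T[:3,3];x=K@[c[0],-c[1],-c[2]];print(o,z,(x[:2]/x[2]).round(2))
E
```

```text
214 301.89 641.0
215 301.93 605.0
216 301.96 572.0
217 301.96 564.0
218 302.19 572.0
219 302.84 587.0
220 302.16 465.0
221 302.02 377.0
222 302.0 7.0
223 296.8 54.0
ring 303.23359580052494 228.99329250510354 [577.2 -40.   95.5]
[0, 0] 124.4 [302.8  221.71]
[0, 0] 134 [302.72 219.26]
[0, 0] 144 [302.63 216.67]
[0, 0] 150 [302.57 215.1 ]
[0, -3] 124.4 [301.79 222.16]
[0, -3] 134 [301.7  219.71]
[0, -3] 144 [301.6  217.12]
[0, -3] 150 [301.54 215.55]
```

```bash

python3 -m crank '[[0.02,-0.015,0,0,0,0,1],[0.02,-0.015,0.1,0,0,0,1],[0.02,-0.015,0.2,0,0,0,1],[0.02,-0.015,0.25,0,0,0,1],[0.02,-0.015,0.28,0,0,0,1],[0.02,-0.015,0.31,0,0,0,1],[0.02,-0.015,0.34,0,0,0,1],[0.02,-0.015,0.34,0,0,0,1]]' |grep -E "force|pos"
python3 - <<'E'
from h import *
go([576.5,-39.6,64],tip=237.4)
p,d,P=shot("scene");cv2.imwrite("pics/c6.png",cv2.resize(p[170:250,260:340],(480,480),interpolation=cv2.INTER_CUBIC)[:,:,::-1])
E
```

```text
eef_pos: [578.5, -37.6, 327.9]
force: [0.3, 0.1, -0.7]
grip_force: 58.4
t 16.25 tip [578.5 -37.6  90.5] yaw 8.15 F [ 0.3  0.1 -0.7] shift [-0.023  0.017  0.265] turnz None tilt 0.02
```

View pics/c6.png

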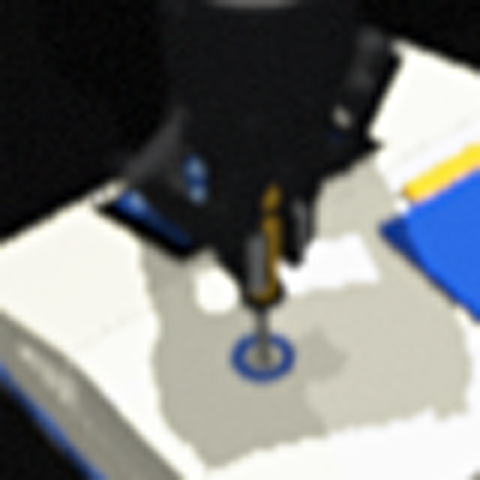

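The shaft enters the ring at (262,355), centred, with no side force. I continue down in small steps, watching the force.

```bash

python3 -m crank '[[0,0,0.03,0,0,0,1],[0,0,0.06,0,0,0,1],[0,0,0.09,0,0,0,1],[0,0,0.12,0,0,0,1],[0,0,0.15,0,0,0,1],[0,0,0.18,0,0,0,1],[0,0,0.18,0,0,0,1]]' |grep -E "force|pos"
python3 -m crank '[[0,0,0.01,0,0,0,1],[0,0,0.02,0,0,0,1],[0,0,0.03,0,0,0,1],[0,0,0.03,0,0,0,1],[0,0,0.03,0,0,0,1]]' |grep -E "force|pos"
python3 -m crank '[[0,0,0.01,0,0,0,1],[0,0,0.02,0,0,0,1],[0,0,0.03,0,0,0,1],[0,0,0.03,0,0,0,1],[0,0,0.03,0,0,0,1]]' |grep -E "force|pos"
```

```text
eef_pos: [578.5, -37.6, 309.7]
force: [0.2, 0.4, -0.8]
grip_force: 58.4
eef_pos: [578.6, -37.6, 307.4]
force: [-0.0, 0.1, 2.2]
grip_force: 58.5
eef_pos: [578.6, -37.6, 304.3]
force: [0.3, 0.4, 3.6]
grip_force: 58.5
```

```bash

python3 -m crank '[[0,0,0.01,0,0,0,1],[0,0,0.015,0,0,0,1],[0,0,0.015,0,0,0,1]]' |grep -E "force|pos"
python3 -m crank '[[0,0,0.005,0,0,0,1],[0,0,0.01,0,0,0,1],[0,0,0.01,0,0,0,1]]' |grep -E "force|pos"
```

```text
eef_pos: [578.6, -37.6, 302.7]
force: [-0.2, 0.0, 4.1]
grip_force: 58.5
eef_pos: [578.6, -37.6, 301.7]
force: [1.0, 0.5, 3.8]
grip_force: 58.5
```

```bash

python3 -m crank '[[0,0,0.004,0,0,0,1],[0,0,0.004,0,0,0,1],[0,0,0.004,0,0,0,1]]' |grep -E "force|pos"
python3 -m crank '[[0,0,0.004,0,0,0,1],[0,0,0.004,0,0,0,1],[0,0,0.004,0,0,0,1]]' |grep -E "force|pos"
```

```text
eef_pos: [578.6, -37.6, 301.4]
force: [0.7, 0.6, 5.0]
grip_force: 58.5
eef_pos: [578.6, -37.6, 301.2]
force: [-0.3, 0.7, 6.9]
grip_force: 58.7
```

```bash

python3 -m crank '[[0,0,0.002,0,0,0,1],[0,0,0.004,0,0,0,1],[0,0,0.004,0,0,0,1],[0,0,0.004,0,0,0,1]]' |grep -E "force|pos"
python3 cov.py; python3 -m crank '[[0,0,0,0,0,0,1],[0,0,0,0,0,0,1],[0,0,0,0,0,0,1],[0,0,0,0,0,0,1]]' |grep -E "force|pos|time"
```

```text
eef_pos: [578.6, -37.6, 301.2]
force: [-2.3, 0.1, 9.4]
grip_force: 58.8
t 19.6 tip [578.6 -37.6 128.2] yaw 8.16 F [-2.3  0.1  9.4] shift [ 0.831 -1.331  0.327] turnz None tilt 0.05
cover 963 [-52.2  -1.9   7. ] [-0.001 -0.001  1.   ] theta -0.001 theta by mean 0.134
time_s: 20.05
eef_pos: [578.6, -37.6, 301.2]
force: [-1.2, 1.2, 8.7]
grip_force: 58.8
```

The pin is on the rigid stop at about 9 N and holding steady, and the cover is shut. I'm handing the job in.

```bash
python3 -c "
from rig import ticket;print(ticket.finish_job())"
```

```text
the job is handed in; nothing more can be done
None
```

I handed the job in at about 20 s with the cover shut (about 0 rad) and the small pin still gripped at about 59 N, holding the reset button on its stop at about 9 N; I touched none of the bystanders, and the judge returned no verdict.

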